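# Rock the jar gate over to the free chute

## Robot

A 6-joint arm with a two-finger parallel gripper is mounted at the origin on the work surface. World frame = base frame: x ahead of the robot, y to its left, z up, the work surface at z = 0. Lengths are in m, angles in rad, forces in N, time in s.
With the tool pointing down it reaches from about 0.25 to 0.775 m from the base axis. Payload 8.9 kg.
Tool frame: the origin (TCP) lies on the centre line of the jaws, within the pads' length; the fingertips stand 19 mm ahead of it and the grasp point (between the pads) is the TCP (env.finger_overhang is the distance from the TCP to the fingertips, in m); z points along the fingers, y is the line along which they close (so a half turn about z gives the same grasp; the last joint's range is limited). The gripper opens to 85 mm and grips with 20 to 120 N. Pads are 22 mm wide; open, the fingers measure 114 mm over their backs; the gripper's body (76 mm by 85 mm) begins 54 mm behind the grasp point. The pads swing forward as they close: fully open they stand 13 mm farther back than shut.
Start: joints at [-1.429, 0.291, -0.153, 1.127, 0, 1.431], TCP at [0.145, -0.504, 0.25] pointing down, gripper open.
Joint ranges: [-2.52, 2.52], [-0.91, 1.74], [-1.3, 1.37], [-1.96, 2.02], [-1.52, 1.47], [-3.14, 3.14]. Speed limits (rad/s): [2.22, 2.22, 2.79, 3.14, 3.14, 3.14].

## Interface

Orientations are given as a unit quaternion [x, y, z, w].
In Python, from workcell import env, vision, job gives the robot as it stands. The module is installed in compiled form; this text tells all that it offers.
- The arm moves only by the tool apply_moves, never from a script. Its argument "rows" is a list of rows, each an object of numbers: "fingers": the opening in per cent of the stroke, from 0 (shut) to 100 (fully open); "dx", "dy", "dz": the shift along the tool's x, y, z in m; "ax", "ay", "az": the turn, a rotation vector about the tool's x, y, z in degrees. A call has 1 to 5 rows; each row is the pose to reach, as a shift and turn from the pose commanded when the call began, along the tool's axes at that moment; what a row does not reach only later rows make up. A row lasts 1/12 s, in which the tool goes at most 41.7 mm and 7.16 degrees, less where a joint would pass 70% of its speed; a pose out of reach is approached as far as the arm can. A call with a gripper value outside its range is refused whole. The fingers move at their own pace and stop on an object; the grip force is fixed at half the most. Time passes only in rows, so rows that repeat a pose let the fingers close. It gives the time, the measured TCP pose, the force, the opening and the grip force at its end, in the units of the state.
- env.get_state(): the state, without advancing time (a new reading comes with each control period).
- vision.capture(name): name is "scene" or "top" or "wrist"; returns a dict with "pixels" (480x640x3 uint8, blue, green, red), "camera_matrix" (3x3 intrinsics, pixels), "distortion" ([k1, k2, p1, p2, k3] as OpenCV has them; the pictures are not rectified), "rvec" (rotation vector, rad) and "tvec" (3), from world to camera coordinates, as OpenCV has them; the wrist camera has in their place "mount" (4x4, takes a point from camera to tool coordinates, whose origin is the TCP and whose axes are the flange's). Camera axes: x right, y down, z forward; pixel columns grow to the right and rows downward; lengths in m; the calibration is good to about 2 mm. A picture is of the moment at which its call begins: read the wrist's pose just before it. There is no depth.
- job.job_done(): hands the job in; it is judged then, once.
The state is a dict: "time": time; "joints": joint angles; "qd": joint speeds; "joint_torque": joint torques, N m; "ee_pos": TCP position; "ee_rot": TCP orientation; "contact_force": force on the tool from outside, world axes, zero at the start; "ft_torque": the same for the moment, N m; "gripper_width": finger opening in m; "grip_force": force on a finger pad.
Only numpy, scipy, OpenCV 4.12 (cv2) and the standard library are available. Lean on these libraries where they do the work, as an engineer would, in place of code of your own. Each camera call takes 0.05 s, during which the arm holds its last target. There are 200 camera calls.

## Task

One chute of the jar feeder is already full of jars, so send the two jars waiting on the green seesaw gate down the other chute. First push the red shutter by its knob fully open to the side, out of that chute's mouth; then press the blue pad at the raised end of the seesaw down so that it rocks right over and both jars roll into the yellow tray, and leave the gate over and the shutter open. Only push with the fingertips: do not touch the jars, lift nothing, and leave everything else on the table where it is.

Things in the scene. Friction and masses are not known exactly. Their poses are not given: they have to be found in the camera images.
- feeder: the fixed jar feeder: a line of chute, seesaw gate and chute on a grey base board 150 mm (x) by 440 mm (y). Origin: middle of the base's underside on the table. Its y axis runs along the line of rolling: the full chute (closed by a fixed grey stop) lies at +y, to the robot's left, the free chute and the yellow tray at -y. Its x axis crosses the lane and points roughly away from the robot. It stands turned by up to about 0.5 rad
- pivot (a point): the seesaw's pivot axis (along the feeder's x), 105 mm above the table, at the middle of the gate's deck
- gate (a joint): rad: tilt of the green seesaw gate, a trough 204 mm long along the feeder's y and 74 mm wide over its cheeks, whose cheeks rise 23 mm above the deck. 0 = as at the start, lowered at the full side (+y), raised at the free side (-y); 0.40 = rocked right over, resting on its stop, lowered at the free side. It has friction and stays where it is left when empty; with the jars on it, it tips back unless it is past level. Pressing it over at the pad takes about 2 to 4 N
- pad_free (a point): centre of the top face of the blue press pad at the raised (-y) end of the gate; the pad is 44 mm (x) by 40 mm (y) and 8 mm thick on an outrigger at the robot side of the lane (85 mm to -x of the pivot). Top face about 151 mm above the table at the start; when the gate is right over it is about 118 mm above the table (33 mm lower) and 12 mm further to -y. It moves with the gate. A like pad at the +y end is the lowered one
- shutter (a joint): m: the red shutter, an upright plate 66 mm wide and 6 mm thick that closes the free chute's mouth just beyond the gate's -y end. 0 = shut, 0.076 = fully open, slid towards the feeder's +x (away from the robot), at its stop. Friction of about 1.5 N; it stays where it is left; it starts up to 8 mm open
- shutter_knob (a point): centre of the top of the shutter's knob, 188 mm above the table, over the middle of the plate: a red knob 20 mm in diameter and 22 mm tall on an upright steel stem 14 mm in diameter, which stands free for about 45 mm below the knob. The raised end of the gate's cheeks (about 148 mm above the table) ends 15 mm to +y of the stem. It moves with the shutter
- jar1: first of the two jars that wait on the gate, lying across the lane at the lowered end against a fixed grey stop: glass jar with brass lid, 43 mm diameter, 58 mm long, about 0.12 kg; origin at its middle
- jar2: second jar on the gate, lying against the first: glass jar with brass lid, 43 mm diameter, 58 mm long, about 0.12 kg; origin at its middle
- tray: fixed yellow tray at the foot of the free chute, 110 mm (x) by 140 mm (y), floor 6 mm, walls 80 mm tall, 34 mm under the chute; origin: centre of its underside; axes as the feeder's
- jar3: jar lying in the full chute, not to be moved: glass jar with brass lid, 43 mm diameter, 58 mm long, about 0.12 kg; origin at its middle
- jar4: the other jar lying in the full chute: glass jar with brass lid, 43 mm diameter, 58 mm long, about 0.12 kg; origin at its middle
- spare1: upright jar on the table at the robot side of the feeder, 43 mm diameter, 58 mm tall, origin under its centre; not to be moved
- spare2: upright jar on the table beyond the feeder, the same
- carton: white carton 75 x 75 x 90 mm tall, origin under its centre; not to be moved
- label_roll: roll of blank labels, 80 mm diameter, 50 mm tall, origin under its centre; not to be moved
- brush: hand brush lying on the table; not to be moved

How it is judged:
On the way, in this order (a step that is already met when the one before it is completed fails the run):
1. the shutter is fully open while the gate still stands as it was (value of joint shutter above 0.068 m and value of joint gate below 0.1 rad), for 0.1 s.
2. the gate is rocked right over (value of joint gate above 0.35 rad), for 0.1 s.
At the end, for the whole second after the job is handed in: both jars from the gate lie at rest (under 30 mm/s) in the yellow tray, the gate is still rocked over (above 0.33 of 0.40 rad), the shutter still open (above 66 of 76 mm), and the other jars, carton, roll and brush are within 20 mm of where they were (value of joint gate above 0.33 rad and value of joint shutter above 0.066 m and x of jar1 in the frame of tray between -0.055 and 0.055 m and y of jar1 in the frame of tray between -0.07 and 0.07 m and height (world z) of each of jar1, jar2 below 0.055 m and linear speed of each of jar1, jar2 below 0.03 m/s and x of jar2 in the frame of tray between -0.055 and 0.055 m and y of jar2 in the frame of tray between -0.07 and 0.07 m and distance of each of jar3, jar4, spare1, spare2, carton, label_roll, brush from where it was at the start of the episode below 0.02 m); the robot touches nothing.
It fails at once if a jar of the gate is touched by the robot (contact force between any of the fingers, the arm and jar1 above 0.5 N or contact force between any of the fingers, the arm and jar2 above 0.5 N).
It fails at once if a jar of the gate is lifted (height (world z) of any of jar1, jar2 above 0.19 m).
It fails at once if another thing is lifted or knocked away (distance of any of jar3, jar4, spare1, spare2, carton, label_roll, brush from where it was at the start of the episode above 0.03 m).
It also fails if it takes over 48 s, if anything falls off the work surface, if the arm or the gripper's body presses on something with over 40 N, if the wrist force passes 120 N, or if a joint passes its speed limit or range.

## Working session

There is one attempt and no reset: what is moved stays moved. The work goes in short steps, Python scripts to look and compute and a tool call to move; the robot and the scene stay as the last step left them, time stands still between calls to the robot, and variables do not carry over. Pictures are saved under pics/ and viewed, at most 10 in all, crops included, and the job is handed in when it is done.

Besides the shell and the picture viewer there is one more tool, called after "Request:" as name(argument=value, ...) on one line, values as JSON. apply_moves: Moves the arm, as the interface text tells. Its arguments: {"type":"object","properties":{"rows":{"type":"array","items":{"type":"object","properties":{"fingers":{"type":"number"},"dx":{"type":"number"},"dy":{"type":"number"},"dz":{"type":"number"},"ax":{"type":"number"},"ay":{"type":"number"},"az":{"type":"number"}}}}},"required":["rows"]}

```bash
mkdir -p pics
python3 - <<'E'
from workcell import env, vision
import cv2,json,numpy as np
for n in("scene","top"):
    c=vision.capture(n); cv2.imwrite(f"pics/{n}0.png",c["pixels"])
    np.savez(f"{n}.npz",**{k:np.array(v) for k,v in c.items()})
    R=cv2.Rodrigues(np.array(c["rvec"]))[0]; print(n,-R.T@np.array(c["tvec"]).ravel())
s=env.get_state();print(s["time"],s["ee_pos"],s["ee_rot"],s["gripper_width"],s["contact_force"])
E
```

```text
scene [1.19500502 0.49372402 1.34680366]
top [ 0.31191028 -0.02338964  1.83689296]
0.1 [ 0.14543639 -0.50408698  0.2498026 ] [ 9.90159184e-01  1.39944510e-01  4.26195618e-06 -5.69468406e-04] 0.0854067378592583 [0.92514718 0.24893565 0.48561367]
```

View pics/scene0.png

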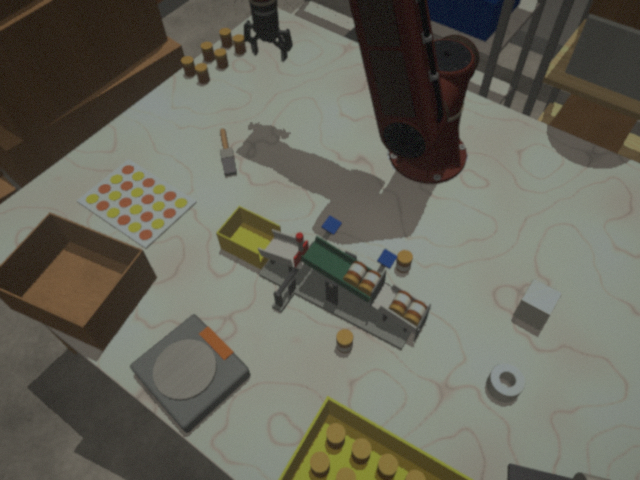

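View pics/top0.png

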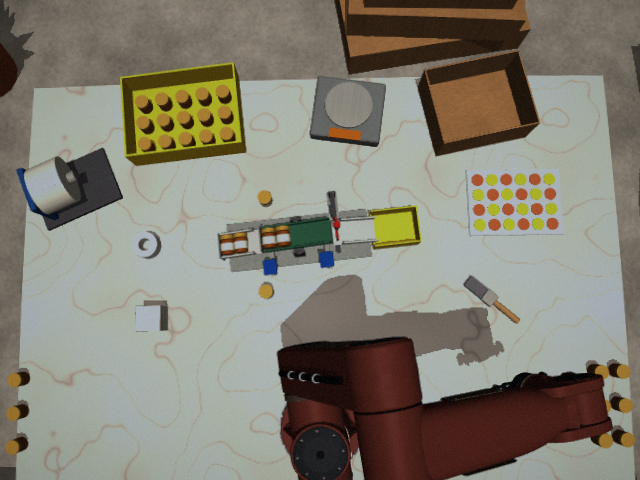

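The top view shows the feeder along row ~235, with the knob near (337,224), the raised pad near (327,259) and the low pad near (270,267). I'll enlarge both views.

Run:
```python
import cv2,numpy as np
a=cv2.imread("pics/top0.png")[180:300,210:430]; b=cv2.imread("pics/scene0.png")[200:350,210:440]
a=cv2.resize(a,None,fx=3.4,fy=3.4,interpolation=3)[:,:748]; b=cv2.resize(b,None,fx=3.4,fy=3.4,interpolation=3)
cv2.imwrite("pics/a.png",a); cv2.imwrite("pics/b.png",b)
# colour blobs
for n in("top","scene"):
    im=cv2.imread(f"pics/{n}0.png").astype(int);B,G,R=im[...,0],im[...,1],im[...,2]
    for nm,m in(("blue",(B>100)&(R<60)&(B>G+50)),("red",(R>110)&(G<60)&(B<70))):
        k,l,st,ce=cv2.connectedComponentsWithStats(m.astype(np.uint8))
        for i in range(1,k):
            if st[i,4]>8 and 200<ce[i,0]<440 and 180<ce[i,1]<300: print(n,nm,st[i],ce[i].round(1))
```

```text
top blue [319 252  15  15 190] [326.1 259. ]
top blue [263 259  14  16 174] [269.5 266.7]
top red [334 217   6  11  41] [336.3 223. ]
top red [336 230   2   9  14] [336.6 233.6]
top red [224 240   7   2   9] [227.  240.4]
scene red [297 234   5   4  19] [298.9 235.4]
```

View pics/a.png

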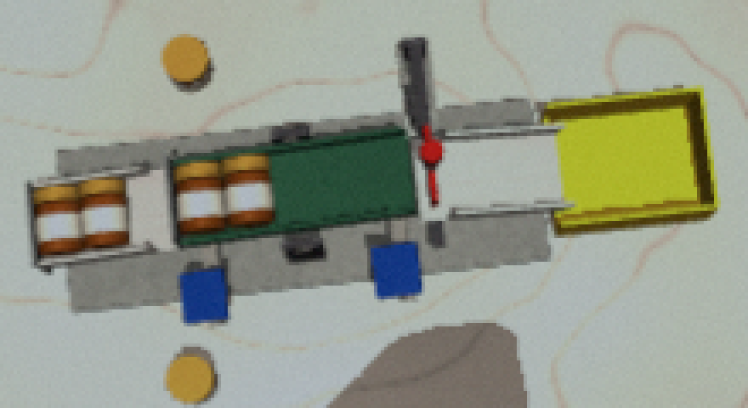

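View pics/b.png

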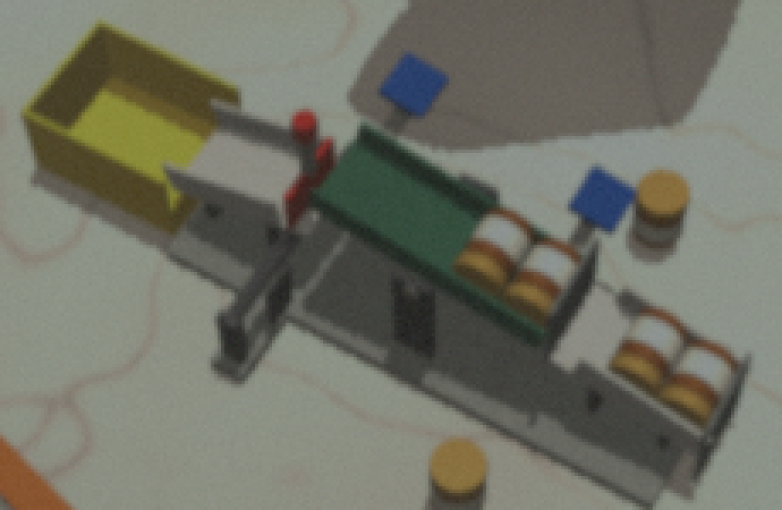

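Enlarged: the knob is at top (336.8,224.4) and scene (299.4,236.0). The raised pad is at top (326.5,259.4) and scene (331.8,225.3), and the low pad at top (270,266.8) and scene (387.4,258.5). Spare jars stand near the low pad and beyond the feeder.

```bash
cat > h.py <<'E'
import cv2,numpy as np
C={n:np.load(f"{n}.npz") for n in("top","scene")}
def ray(n,u,v):
    c=C[n];p=cv2.undistortPoints(np.array([[[u,v]]],float),c["camera_matrix"],c["distortion"])[0,0]
    R=cv2.Rodrigues(c["rvec"])[0];return -R.T@c["tvec"].ravel(),R.T@np.array([*p,1])
def atz(n,u,v,z):
    o,d=ray(n,u,v);return (o+d*(z-o[2])/d[2]).round(4)
def tri(a,b):
    o1,d1=ray("top",*a);o2,d2=ray("scene",*b)
    d1/=np.linalg.norm(d1);d2/=np.linalg.norm(d2)
    t=np.linalg.lstsq(np.c_[d1,-d2],o2-o1,rcond=None)[0];p,q=o1+t[0]*d1,o2+t[1]*d2
    return ((p+q)/2).round(4),np.linalg.norm(p-q).round(4)
E
python3 - <<'E'
from h import *
for nm,a,b,z in(("knob",(336.8,224.4),(299.4,236),.183),("free",(326.5,259.4),(331.8,225.3),.151),("low",(270,266.8),(387.4,258.5),.118)):
    print(nm,tri(a,b),atz("top",*a,z),atz("scene",*b,z))
f=lambda x,y:(210+x/3.4,180+y/3.4)
for nm,p,z in(("tray corners",[(545,107),(703,90),(716,212),(555,232)],.08),("base",[(58,152),(72,312),(550,258)],.005)):
    for q in p:print(nm,atz("top",*f(*q),z))
for nm,p,z in (("spare1",(190,378),.058),("spare2",(186,58),.058)): print(nm,atz("top",*f(*p),z))
E
```

```text
knob (array([ 0.5863, -0.0558,  0.1773]), np.float64(0.0018)) [ 0.5858 -0.0565  0.183 ] [ 0.5888 -0.0524  0.183 ]
free (array([ 0.4907, -0.0245,  0.1412]), np.float64(0.0029)) [ 0.4904 -0.0257  0.151 ] [ 0.4957 -0.019   0.151 ]
low (array([0.475 , 0.1416, 0.1094]), np.float64(0.0036)) [0.4751 0.1392 0.118 ] [0.4791 0.1456 0.118 ]
tray corners [ 0.6405 -0.1601  0.08  ]
tray corners [ 0.6532 -0.3005  0.08  ]
tray corners [ 0.5441 -0.3076  0.08  ]
tray corners [ 0.5289 -0.1657  0.08  ]
base [0.6208 0.2847 0.005 ]
base [0.4723 0.2711 0.005 ]
base [ 0.5144 -0.1665  0.005 ]
spare1 [0.4076 0.1577 0.058 ]
spare2 [0.6957 0.1602 0.058 ]
```

Request:
apply_moves(rows=[{"fingers": 0,"dx": 0.033,"dy": -0.0212},{"fingers": 0,"dx": 0.066,"dy": -0.0424},{"fingers": 0,"dx": 0.099,"dy": -0.0636},{"fingers": 0,"dx": 0.132,"dy": -0.0849},{"fingers": 0,"dx": 0.164,"dy": -0.106}])

```text
schema error: expected keys fingers, dx, dy, dz, ax, ay, az
```

Request:
apply_moves(rows=[{"fingers": 0,"dx": 0.033,"dy": -0.0212},{"fingers": 0,"dx": 0.066,"dy": -0.0424},{"fingers": 0,"dx": 0.099,"dy": -0.0636},{"fingers": 0,"dx": 0.132,"dy": -0.0849},{"fingers": 0,"dx": 0.164,"dy": -0.106}])

```text
schema error: expected keys fingers, dx, dy, dz, ax, ay, az
```

Request:
apply_moves(rows=[{"fingers": 0,"dx": 0.033,"dy": -0.0212},{"fingers": 0,"dx": 0.066,"dy": -0.0424},{"fingers": 0,"dx": 0.099,"dy": -0.0636},{"fingers": 0,"dx": 0.132,"dy": -0.0849,"az": 5},{"fingers": 0,"dx": 0.1631,"dy": -0.106,"az": 10.6}])

```text
schema error: expected keys fingers, dx, dy, dz, ax, ay, az
```

Request:
apply_moves(rows=[{"fingers": 0,"dx": 0.033,"dy": -0.0212,"dz": 0,"ax": 0,"ay": 0,"az": 0},{"fingers": 0,"dx": 0.066,"dy": -0.0424,"dz": 0,"ax": 0,"ay": 0,"az": 0},{"fingers": 0,"dx": 0.099,"dy": -0.0636,"dz": 0,"ax": 0,"ay": 0,"az": 0},{"fingers": 0,"dx": 0.132,"dy": -0.0849,"dz": 0,"ax": 0,"ay": 0,"az": 0},{"fingers": 0,"dx": 0.164,"dy": -0.106,"dz": 0,"ax": 0,"ay": 0,"az": 0}])

```text
time: 0.52
ee_pos: [0.2744, -0.3554, 0.2501]
ee_rot: [0.99, 0.14, -0.0, -0.0]
contact_force: [1.2, -1.0, 0.7]
gripper_width: 0.0255
grip_force: 0.0
```

Request:
apply_moves(rows=[{"fingers": 0,"dx": 0.033,"dy": -0.0212,"dz": 0,"ax": 0,"ay": 0,"az": 0},{"fingers": 0,"dx": 0.066,"dy": -0.0424,"dz": 0,"ax": 0,"ay": 0,"az": 0},{"fingers": 0,"dx": 0.099,"dy": -0.0636,"dz": 0,"ax": 0,"ay": 0,"az": 0},{"fingers": 0,"dx": 0.132,"dy": -0.0849,"dz": 0,"ax": 0,"ay": 0,"az": 0},{"fingers": 0,"dx": 0.164,"dy": -0.106,"dz": 0,"ax": 0,"ay": 0,"az": 0}])

```text
time: 0.93
ee_pos: [0.4028, -0.208, 0.2503]
ee_rot: [0.99, 0.14, 0.0, -0.0]
contact_force: [0.7, -0.4, 0.1]
gripper_width: -0.0001
grip_force: 0.0
```

Request:
apply_moves(rows=[{"fingers": 0,"dx": 0.033,"dy": -0.0212,"dz": 0,"ax": 0,"ay": 0,"az": 0},{"fingers": 0,"dx": 0.066,"dy": -0.0424,"dz": 0,"ax": 0,"ay": 0,"az": 0},{"fingers": 0,"dx": 0.099,"dy": -0.0636,"dz": 0,"ax": 0,"ay": 0,"az": 0},{"fingers": 0,"dx": 0.132,"dy": -0.0849,"dz": 0,"ax": 0,"ay": 0,"az": 5},{"fingers": 0,"dx": 0.1631,"dy": -0.106,"dz": 0,"ax": 0,"ay": 0,"az": 10.6}])

```text
time: 1.35
ee_pos: [0.5302, -0.0608, 0.2501]
ee_rot: [0.999, 0.046, -0.0, -0.0]
contact_force: [0.6, 0.5, 0.1]
gripper_width: -0.0001
grip_force: 0.0
```

Request:
apply_moves(rows=[{"fingers": 0,"dx": 0,"dy": 0.001,"dz": 0.018,"ax": 0,"ay": 0,"az": 0},{"fingers": 0,"dx": 0,"dy": 0.001,"dz": 0.036,"ax": 0,"ay": 0,"az": 0},{"fingers": 0,"dx": 0,"dy": 0.001,"dz": 0.054,"ax": 0,"ay": 0,"az": 0},{"fingers": 0,"dx": 0,"dy": 0.001,"dz": 0.071,"ax": 0,"ay": 0,"az": 0},{"fingers": 0,"dx": 0,"dy": 0.001,"dz": 0.071,"ax": 0,"ay": 0,"az": 0}])

```text
time: 1.77
ee_pos: [0.5273, -0.0631, 0.1761]
ee_rot: [0.999, 0.048, -0.003, -0.001]
contact_force: [-0.7, 0.7, -0.7]
gripper_width: -0.0001
grip_force: 0.0
```

Run:
```python
from workcell import env, vision
import cv2,numpy as np
s=vision.capture("scene")["pixels"][190:310,230:400]; w=vision.capture("wrist")["pixels"]
s=cv2.resize(s,(510,360),interpolation=3);w=cv2.resize(w,(480,360))
cv2.imwrite("pics/c.png",cv2.resize(np.hstack([s,w]),(800,291)))
st=env.get_state();print(st["ee_pos"],st["contact_force"])
```

```text
[ 0.52888298 -0.06370111  0.17915358] [ 0.00605914 -0.05516761 -0.24862706]
```

View pics/c.png

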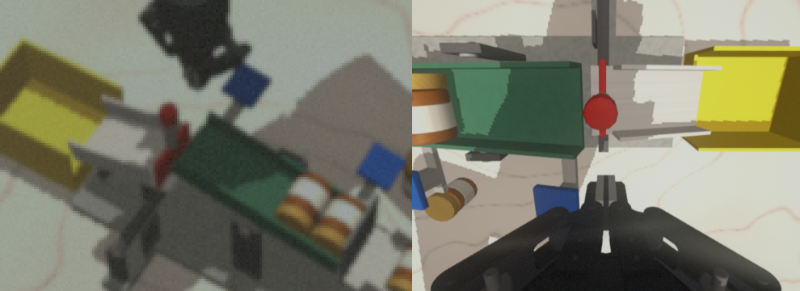

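The wrist view shows the closed fingers (column ~605) lined up with the knob (column ~600), with the gate undisturbed. Pushing now along tool x.

Request:
apply_moves(rows=[{"fingers": 0,"dx": 0.01,"dy": 0,"dz": 0,"ax": 0,"ay": 0,"az": 0},{"fingers": 0,"dx": 0.02,"dy": 0,"dz": 0,"ax": 0,"ay": 0,"az": 0},{"fingers": 0,"dx": 0.03,"dy": 0,"dz": 0,"ax": 0,"ay": 0,"az": 0},{"fingers": 0,"dx": 0.036,"dy": 0,"dz": 0,"ax": 0,"ay": 0,"az": 0},{"fingers": 0,"dx": 0.042,"dy": 0,"dz": 0,"ax": 0,"ay": 0,"az": 0}])

```text
time: 2.28
ee_pos: [0.5718, -0.06, 0.1803]
ee_rot: [0.999, 0.048, 0.0, 0.0]
contact_force: [-2.1, -1.0, 1.0]
gripper_width: -0.0004
grip_force: 0.8
```

Request:
apply_moves(rows=[{"fingers": 0,"dx": 0.007,"dy": 0,"dz": 0,"ax": 0,"ay": 0,"az": 0},{"fingers": 0,"dx": 0.014,"dy": 0,"dz": 0,"ax": 0,"ay": 0,"az": 0},{"fingers": 0,"dx": 0.021,"dy": 0,"dz": 0,"ax": 0,"ay": 0,"az": 0},{"fingers": 0,"dx": 0.028,"dy": 0,"dz": 0,"ax": 0,"ay": 0,"az": 0},{"fingers": 0,"dx": 0.035,"dy": 0,"dz": 0,"ax": 0,"ay": 0,"az": 0}])

```text
time: 2.7
ee_pos: [0.6065, -0.0563, 0.1793]
ee_rot: [0.999, 0.048, -0.0, -0.0]
contact_force: [-2.3, 0.2, 0.5]
gripper_width: -0.0002
grip_force: 0.8
```

Request:
apply_moves(rows=[{"fingers": 0,"dx": 0.006,"dy": 0,"dz": 0,"ax": 0,"ay": 0,"az": 0},{"fingers": 0,"dx": 0.012,"dy": 0,"dz": 0,"ax": 0,"ay": 0,"az": 0},{"fingers": 0,"dx": 0.017,"dy": 0,"dz": 0,"ax": 0,"ay": 0,"az": 0},{"fingers": 0,"dx": 0.021,"dy": 0,"dz": 0,"ax": 0,"ay": 0,"az": 0},{"fingers": 0,"dx": 0.024,"dy": 0,"dz": 0,"ax": 0,"ay": 0,"az": 0}])

```text
time: 3.12
ee_pos: [0.6303, -0.0541, 0.1792]
ee_rot: [0.999, 0.048, -0.0, -0.0]
contact_force: [-0.9, -0.3, 0.7]
gripper_width: 0.0001
grip_force: 0.8
```

Request:
apply_moves(rows=[{"fingers": 0,"dx": 0.002,"dy": 0,"dz": 0,"ax": 0,"ay": 0,"az": 0},{"fingers": 0,"dx": 0.004,"dy": 0,"dz": 0,"ax": 0,"ay": 0,"az": 0},{"fingers": 0,"dx": 0.004,"dy": 0,"dz": 0,"ax": 0,"ay": 0,"az": 0}])

```text
time: 3.37
ee_pos: [0.6341, -0.0537, 0.1792]
ee_rot: [0.999, 0.048, 0.0, -0.0]
contact_force: [0.1, -0.3, 0.3]
gripper_width: -0.0004
grip_force: 0.0
```

Request:
apply_moves(rows=[{"fingers": 0,"dx": 0.002,"dy": 0,"dz": 0,"ax": 0,"ay": 0,"az": 0},{"fingers": 0,"dx": 0.003,"dy": 0,"dz": 0,"ax": 0,"ay": 0,"az": 0}])

```text
time: 3.53
ee_pos: [0.6367, -0.0535, 0.1793]
ee_rot: [0.999, 0.048, -0.0, -0.0]
contact_force: [-5.1, -0.9, 0.6]
gripper_width: 0.0002
grip_force: 2.7
```

Run:
```python
from workcell import env, vision
import cv2,numpy as np
s=vision.capture("scene")["pixels"][190:310,210:380]; w=vision.capture("wrist")["pixels"]
s=cv2.resize(s,(510,360),interpolation=3);w=cv2.resize(w,(480,360))
cv2.imwrite("pics/d.png",cv2.resize(np.hstack([s,w]),(800,291)))
st=env.get_state();print(st["ee_pos"],st["contact_force"])
```

```text
[ 0.63660816 -0.05346752  0.17925895] [-2.97964202 -1.05175515 -0.22732408]
```

View pics/d.png

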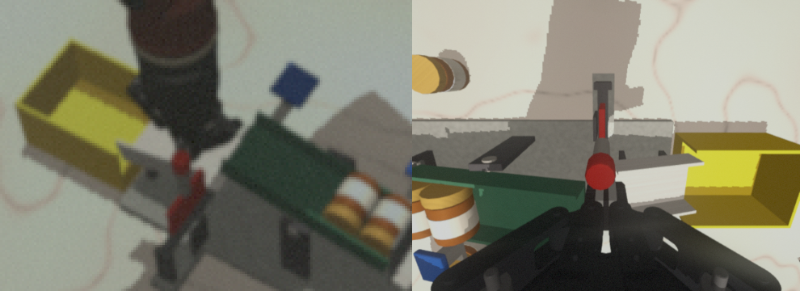

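The shutter has slid out to the far side and the gate is still tilted the original way. One more small push to confirm the stop.

Request:
apply_moves(rows=[{"fingers": 0,"dx": 0.0015,"dy": 0,"dz": 0,"ax": 0,"ay": 0,"az": 0},{"fingers": 0,"dx": 0.003,"dy": 0,"dz": 0,"ax": 0,"ay": 0,"az": 0},{"fingers": 0,"dx": 0.003,"dy": 0,"dz": 0,"ax": 0,"ay": 0,"az": 0}])

```text
time: 3.88
ee_pos: [0.637, -0.0534, 0.1792]
ee_rot: [0.999, 0.048, -0.003, 0.0]
contact_force: [-14.8, -1.1, 7.5]
gripper_width: 0.0003
grip_force: 7.5
```

Request:
apply_moves(rows=[{"fingers": 0,"dx": -0.01,"dy": 0,"dz": 0,"ax": 0,"ay": 0,"az": 0},{"fingers": 0,"dx": -0.025,"dy": 0,"dz": 0,"ax": 0,"ay": 0,"az": 0},{"fingers": 0,"dx": -0.04,"dy": 0,"dz": -0.02,"ax": 0,"ay": 0,"az": 0},{"fingers": 0,"dx": -0.06,"dy": -0.01,"dz": -0.045,"ax": 0,"ay": 0,"az": 0},{"fingers": 0,"dx": -0.08,"dy": -0.02,"dz": -0.07,"ax": 0,"ay": 0,"az": 0}])

```text
time: 4.3
ee_pos: [0.5576, -0.041, 0.2497]
ee_rot: [0.999, 0.048, -0.0, -0.0]
contact_force: [0.1, -0.1, 0.5]
gripper_width: 0.0003
grip_force: 0.0
```

Request:
apply_moves(rows=[{"fingers": 0,"dx": -0.025,"dy": -0.007,"dz": 0,"ax": 0,"ay": 0,"az": 0},{"fingers": 0,"dx": -0.05,"dy": -0.014,"dz": 0,"ax": 0,"ay": 0,"az": 0},{"fingers": 0,"dx": -0.069,"dy": -0.0186,"dz": 0,"ax": 0,"ay": 0,"az": 0},{"fingers": 0,"dx": -0.069,"dy": -0.0186,"dz": 0,"ax": 0,"ay": 0,"az": 0},{"fingers": 0,"dx": -0.069,"dy": -0.0186,"dz": 0,"ax": 0,"ay": 0,"az": 0}])

```text
time: 4.72
ee_pos: [0.4879, -0.0289, 0.25]
ee_rot: [0.999, 0.048, 0.001, 0.0]
contact_force: [0.3, -0.9, 0.1]
gripper_width: 0.0002
grip_force: 0.0
```

Run:
```python
from workcell import env, vision
import cv2,numpy as np
st=env.get_state();s=vision.capture("scene")["pixels"][190:310,210:380]; w=vision.capture("wrist")["pixels"]
s=cv2.resize(s,(510,360),interpolation=3);w=cv2.resize(w,(480,360))
cv2.imwrite("pics/e.png",cv2.resize(np.hstack([s,w]),(800,291)))
d=st["ee_pos"]-np.array([.5676,.0591,0]);c,n=np.cos(.096),np.sin(.096)
print(st["ee_pos"],st["contact_force"],"feeder",c*d[0]+n*d[1],-n*d[0]+c*d[1])
```

```text
[ 0.48788839 -0.02890849  0.25001189] [ 0.3172696  -0.85255141  0.14372931] feeder -0.08778042226751824 -0.07996269152437555
```

View pics/e.png

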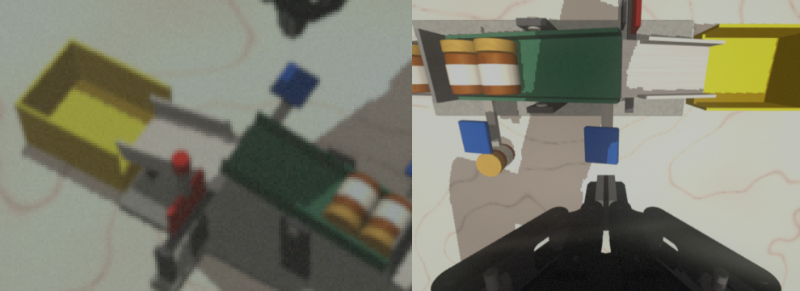

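The shutter is fully clear of the chute mouth, the jars still wait on the gate, and the fingers (column 605) line up with the raised pad (column ~602). Now pressing down.

Request:
apply_moves(rows=[{"fingers": 0,"dx": 0,"dy": 0,"dz": 0.02,"ax": 0,"ay": 0,"az": 0},{"fingers": 0,"dx": 0,"dy": 0,"dz": 0.04,"ax": 0,"ay": 0,"az": 0},{"fingers": 0,"dx": 0,"dy": 0,"dz": 0.06,"ax": 0,"ay": 0,"az": 0},{"fingers": 0,"dx": 0,"dy": 0,"dz": 0.07,"ax": 0,"ay": 0,"az": 0},{"fingers": 0,"dx": 0,"dy": 0,"dz": 0.076,"ax": 0,"ay": 0,"az": 0}])

```text
time: 5.23
ee_pos: [0.488, -0.0291, 0.1716]
ee_rot: [0.999, 0.048, -0.001, -0.0]
contact_force: [0.1, -1.2, 2.7]
gripper_width: 0.0
grip_force: 1.3
```

Request:
apply_moves(rows=[{"fingers": 0,"dx": 0,"dy": 0.001,"dz": 0.005,"ax": 0,"ay": 0,"az": 0},{"fingers": 0,"dx": 0,"dy": 0.0025,"dz": 0.01,"ax": 0,"ay": 0,"az": 0},{"fingers": 0,"dx": 0,"dy": 0.004,"dz": 0.015,"ax": 0,"ay": 0,"az": 0},{"fingers": 0,"dx": 0,"dy": 0.0055,"dz": 0.02,"ax": 0,"ay": 0,"az": 0},{"fingers": 0,"dx": 0,"dy": 0.007,"dz": 0.025,"ax": 0,"ay": 0,"az": 0}])

```text
time: 5.65
ee_pos: [0.4894, -0.0366, 0.1485]
ee_rot: [0.999, 0.048, 0.001, 0.0]
contact_force: [0.8, -2.3, 3.5]
gripper_width: 0.0
grip_force: 1.9
```

Request:
apply_moves(rows=[{"fingers": 0,"dx": 0,"dy": 0.001,"dz": 0.005,"ax": 0,"ay": 0,"az": 0},{"fingers": 0,"dx": 0,"dy": 0.002,"dz": 0.01,"ax": 0,"ay": 0,"az": 0},{"fingers": 0,"dx": 0,"dy": 0.002,"dz": 0.012,"ax": 0,"ay": 0,"az": 0},{"fingers": 0,"dx": 0,"dy": 0.002,"dz": 0.012,"ax": 0,"ay": 0,"az": 0}])

```text
time: 5.98
ee_pos: [0.4891, -0.0383, 0.1368]
ee_rot: [0.999, 0.048, 0.0, 0.0]
contact_force: [-1.2, -3.5, 10.3]
gripper_width: -0.0001
grip_force: 5.0
```

Request:
apply_moves(rows=[{"fingers": 0,"dx": 0,"dy": 0,"dz": 0.001,"ax": 0,"ay": 0,"az": 0},{"fingers": 0,"dx": 0,"dy": 0,"dz": 0.001,"ax": 0,"ay": 0,"az": 0},{"fingers": 0,"dx": 0,"dy": 0,"dz": 0.001,"ax": 0,"ay": 0,"az": 0},{"fingers": 0,"dx": 0,"dy": 0,"dz": 0.001,"ax": 0,"ay": 0,"az": 0},{"fingers": 0,"dx": 0,"dy": 0,"dz": 0.001,"ax": 0,"ay": 0,"az": 0}])

```text
time: 6.4
ee_pos: [0.4891, -0.0382, 0.1365]
ee_rot: [0.999, 0.048, 0.001, 0.0]
contact_force: [-3.9, -2.9, 19.6]
gripper_width: -0.0001
grip_force: 9.8
```

Request:
apply_moves(rows=[{"fingers": 0,"dx": 0,"dy": 0,"dz": 0,"ax": 0,"ay": 0,"az": 0},{"fingers": 0,"dx": 0,"dy": 0,"dz": 0,"ax": 0,"ay": 0,"az": 0},{"fingers": 0,"dx": 0,"dy": 0,"dz": 0,"ax": 0,"ay": 0,"az": 0},{"fingers": 0,"dx": 0,"dy": 0,"dz": 0,"ax": 0,"ay": 0,"az": 0},{"fingers": 0,"dx": 0,"dy": 0,"dz": 0,"ax": 0,"ay": 0,"az": 0}])

```text
time: 6.82
ee_pos: [0.4892, -0.0382, 0.1365]
ee_rot: [0.999, 0.048, 0.001, 0.0]
contact_force: [-3.6, -2.3, 20.0]
gripper_width: -0.0001
grip_force: 9.8
```

Request:
apply_moves(rows=[{"fingers": 0,"dx": 0,"dy": 0,"dz": 0,"ax": 0,"ay": 0,"az": 0},{"fingers": 0,"dx": 0,"dy": 0,"dz": 0,"ax": 0,"ay": 0,"az": 0},{"fingers": 0,"dx": 0,"dy": 0,"dz": 0,"ax": 0,"ay": 0,"az": 0},{"fingers": 0,"dx": 0,"dy": 0,"dz": 0,"ax": 0,"ay": 0,"az": 0},{"fingers": 0,"dx": 0,"dy": 0,"dz": 0,"ax": 0,"ay": 0,"az": 0}])

```text
time: 7.23
ee_pos: [0.4892, -0.0382, 0.1365]
ee_rot: [0.999, 0.048, 0.001, 0.0]
contact_force: [-3.6, -2.2, 18.9]
gripper_width: 0.0002
grip_force: 9.8
```

Run:
```python
from workcell import env, vision
import cv2,numpy as np
s=vision.capture("scene")["pixels"][190:310,210:380]; w=vision.capture("wrist")["pixels"]
s=cv2.resize(s,(510,360),interpolation=3);w=cv2.resize(w,(480,360))
cv2.imwrite("pics/f.png",cv2.resize(np.hstack([s,w]),(800,291)))
```

```text
(no output)
```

View pics/f.png

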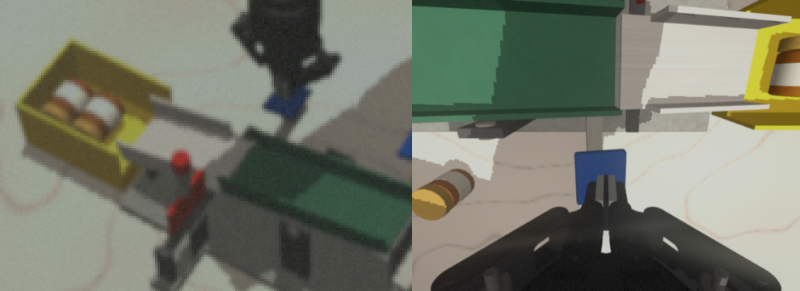

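Both jars lie in the tray (left panel, about (85,105)), the gate is over and the shutter is open. Lifting straight up slowly.

Request:
apply_moves(rows=[{"fingers": 0,"dx": 0,"dy": 0,"dz": -0.004,"ax": 0,"ay": 0,"az": 0},{"fingers": 0,"dx": 0,"dy": 0,"dz": -0.012,"ax": 0,"ay": 0,"az": 0},{"fingers": 0,"dx": 0,"dy": 0,"dz": -0.03,"ax": 0,"ay": 0,"az": 0},{"fingers": 0,"dx": 0,"dy": 0,"dz": -0.06,"ax": 0,"ay": 0,"az": 0},{"fingers": 0,"dx": 0,"dy": 0,"dz": -0.1,"ax": 0,"ay": 0,"az": 0}])

```text
time: 7.75
ee_pos: [0.4865, -0.0371, 0.2344]
ee_rot: [0.999, 0.048, -0.003, -0.001]
contact_force: [1.6, 0.6, -1.4]
gripper_width: 0.0001
grip_force: 0.0
```

Request:
apply_moves(rows=[{"fingers": 0,"dx": -0.02,"dy": 0,"dz": 0,"ax": 0,"ay": 0,"az": 0},{"fingers": 0,"dx": -0.05,"dy": 0,"dz": 0,"ax": 0,"ay": 0,"az": 0},{"fingers": 0,"dx": -0.05,"dy": 0,"dz": 0,"ax": 0,"ay": 0,"az": 0},{"fingers": 0,"dx": -0.05,"dy": 0,"dz": 0,"ax": 0,"ay": 0,"az": 0},{"fingers": 0,"dx": -0.05,"dy": 0,"dz": 0,"ax": 0,"ay": 0,"az": 0}])

```text
time: 8.17
ee_pos: [0.439, -0.0426, 0.2354]
ee_rot: [0.999, 0.048, 0.0, -0.0]
contact_force: [0.4, 0.3, 0.5]
gripper_width: -0.0001
grip_force: 0.0
```

Run:
```python
from workcell import env, vision
import cv2,numpy as np
s=vision.capture("scene")["pixels"][190:350,210:440]; t=vision.capture("top")["pixels"][180:300,210:430]
s=cv2.resize(s,(400,278),interpolation=3);t=cv2.resize(t,(400,278),interpolation=3)
cv2.imwrite("pics/g.png",np.hstack([s,t]))
```

```text
(no output)
```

View pics/g.png

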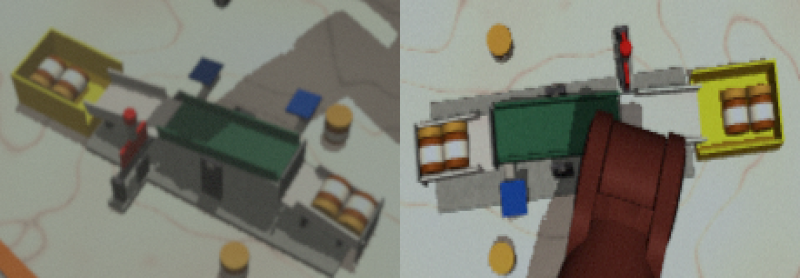

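Both jars are in the tray, the gate has stayed over, the shutter is open and nothing else has moved.

```bash
python3 -c "
from workcell import job
print(job.job_done())"
```

```text
the job is handed in; nothing more can be done
None
```

The job is handed in: the final pictures show the shutter pushed open to its stop, the gate rocked right over and both jars in the yellow tray, with nothing else visibly moved; no verdict was returned.

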